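# Draw out the loader's carrier board to its index and hold it

### The job

The sample loader must be opened so that a colleague can top up its rack. Press its yellow pause key and then its blue eject key, one at a time and each fully down (the red stop key would abort the run: leave it alone), then draw the aluminium carrier board straight out by its black upright handle until the red pointer on the board's edge is level with the loader's front edge. That far out the board tips over the edge if let go, so finish while still holding it there: level, inner end still on the bed between the guides, the microtube rack still in its nest and nothing else on the bench disturbed.

Things in the scene. Friction and masses are not known exactly. Their poses are not given: they have to be found in the camera images.
- loader: Blue-grey sample loader, fixed. Origin on the bench under its bed; x from its front to its back (the board comes out along -x), y to its key panel, z up. Steel bed 70 mm high, x -130 to 118 mm, between two guide rails 6 mm higher and 113 mm apart. Drive housing x 118 to 168 mm, 114 mm high. Key panel x -33 to 125 mm, y 64 to 132 mm, 66 mm high, three square keys in a row.
- front_edge (a point): Middle of the loader's front edge (steel nosing) at bed height, 70 mm above the bench; axes as the loader's. The board has reached its mark when the red pointer is level with this edge: the pointer's x in these axes is 0.
- pause_top (a point): Centre of the top of the yellow pause key (two bars), the key nearest the loader's front; cap 24 mm square, top 79 mm above the bench, standing 12 mm over the panel. The keys are 48 mm apart along the loader's x.
- key_pause (a joint): Travel of the yellow key: 0 up, 0.008 m fully down; spring-back, 1 N at first, 5 N fully down.
- eject_top (a point): Centre of the top of the blue eject key (triangle over a bar), the middle key; same size.
- key_eject (a joint): Travel of the blue key: 0 up, 0.008 m fully down; spring-back, about 5 N fully down. Its stem pushes the lock bolt down.
- lock (a joint): Steel lock bolt in a notch of the board's edge: 0 = 5 mm up, the board is locked; above 0.0055 m it is clear of the board. The blue key pressed fully down takes it to about 0.0075 m, and it stays down.
- stop_top (a point): Centre of the top of the red stop key (a square), the key nearest the drive housing; same size. Not to be pressed.
- key_stop (a joint): Travel of the red key, 0 up to 0.008 m down. Must stay up.
- carrier: Loose aluminium board 275 x 110 x 8 mm, 0.3 kg, on the bed between the guides, 1.5 mm play each side; at the start it overhangs the front edge by 29 mm. Origin: centre of its underside; axes as the loader's. With its rack it tips over the edge from about 120 mm of overhang; the mark asks for 135 to 165 mm.
- handle (a point): Middle of the black upright handle, 28 mm above the board's top: a plate 12 mm thick along the board's x, 50 mm wide along y, its top 16 mm above this point; its foot 16 x 62 mm is 4 mm high. 10 mm from the board's outer end; the rack's nest begins 62 mm from it.
- carrier_heel (a point): Middle of the board's inner end, on its underside: at bed height while the board lies flat.
- pointer (a point): Tip of the red sliding pointer (block 13 x 8 x 6 mm with a 4 mm wide finger across it) on the board's edge (on the key-panel side, on a black scale), at the height of the board's top. It is set at a different place in each run, 135 to 165 mm from the board's outer end, and moves with the board.
- index (a joint): Where the pointer is set on its scale: 0 = 135 mm from the board's outer end, 0.030 m = 165 mm. Stiff slide; leave it as set.
- rack: Orange microtube rack 60 x 90 x 38 mm with coloured caps, about 0.2 kg, standing loose on the board in a nest of grey ledges 6 mm high. Origin: centre of its underside.
- rack_nest (a point): Centre of the rack's nest on the board's top, 30 mm from the board's origin toward its outer end.
- timer: White bench timer 62 x 62 x 19 mm, bystander.
- bottle_small: Small brown bottle 34 x 35 x 64 mm, bystander.
- petri: Petri dish 59 mm across, 14 mm high, bystander.
- tape: Roll of brown tape 92 x 90 x 48 mm, bystander.

How it is judged:
On the way, in this order (a step that is already met when the one before it is completed fails the run):
1. the yellow pause key is pressed fully down, alone, with the board still locked (value of joint key_pause above 0.0065 m and value of joint key_eject below 0.002 m and value of joint lock below 0.003 m), for 0.1 s.
2. then the blue eject key is pressed fully down, alone, and drops the lock (value of joint key_eject above 0.0065 m and value of joint lock above 0.0055 m and value of joint key_pause below 0.002 m), for 0.1 s.
At the end, for the whole second after the job is handed in: Fingers still hold the board (over 1 N); red pointer within 6 mm of the front edge; board within 0.04 rad of level, at rest, its inner end within 4 mm of bed height and 5 mm of the bed's middle, within 0.05 rad of straight; rack upright within 6 mm of its nest (x of pointer in the frame of front_edge between -0.006 and 0.006 m and contact force between the fingers and carrier above 1 N and angle between carrier's own z axis and vertical below 0.04 rad and z of carrier_heel in the frame of front_edge between -0.004 and 0.004 m and y of carrier_heel in the frame of front_edge between -0.005 and 0.005 m and angle between the x axis of carrier and the x axis of loader, either way round below 0.05 rad and linear speed of carrier below 0.01 m/s and distance between rack and rack_nest below 0.006 m and angle between rack's own z axis and vertical below 0.06 rad); the arm keeps its last pose, push and grip.
It fails at once if the red stop key is pressed (value of joint key_stop above 0.003 m).
It fails at once if the board tips (angle between carrier's own z axis and vertical above 0.12 rad).
It fails at once if the pointer is shifted on its scale (velocity of joint index above 0.02 m/s or velocity of joint index below -0.02 m/s).
It fails at once if the rack leaves its nest (distance between rack and rack_nest above 0.02 m or angle between rack's own z axis and vertical above 0.2 rad).
It fails at once if a bystander is disturbed (distance of any of timer, bottle_small, petri, tape from where it was at the start of the episode above 0.02 m).
It also fails if it takes over 48 s, if anything falls off the work surface, if the arm or the gripper's body presses on something with over 40 N, if the wrist force passes 120 N, or if a joint passes its speed limit or range.

### The arm

A 7-joint arm with a two-finger parallel gripper is mounted at the origin on a cart in front of the work surface, level with it; the furniture and walls round the work are solid. World frame = base frame: x ahead of the robot, y to its left, z up, the work surface at z = 0. Lengths are in m, angles in rad, forces in N, time in s.
With the tool pointing down it reaches from about 0.425 to 0.875 m from the base axis. Payload 4.7 kg.
Tool frame: the origin (TCP) lies midway between the tips of the shut fingers; the grasp point (between the pads) lies 19 mm behind it (ctrl.grip_point_offset is the distance from the TCP to the grasp point, in m); z points along the fingers, y is the line along which they close (so a half turn about z gives the same grasp; the last joint's range is limited). The gripper opens to 87 mm and grips with 3 to 60 N. Pads are 19 mm wide; open, the fingers measure 117 mm over their backs; the gripper's body (75 mm by 190 mm) begins 51 mm behind the grasp point.
Start: joints at [-1.311, 0.321, -0.07, 1.45, 0.023, 1.371, -0.057], TCP at [0.158, 0.63, 0.223] pointing down, gripper open.
Joint ranges: [-2.86, 2.86], [-0.3, 2.09], [-1.38, 1.24], [0.06, 2.45], [-1.56, 4.7], [0.09, 2.05], [-2.69, 2.69]. Speed limits (rad/s): [2.57, 2.57, 3.14, 3.14, 3.14, 3.14, 3.14].

### API

Orientations are given as a rotation vector (axis times angle).
In Python, from bench import ctrl gives the robot as it stands.
- The arm moves only by the tool move_arm, never from a script. Its argument "increments" is text: rows parted by semicolons, each of 7 numbers parted by spaces: the shift along the world's x, y, z in mm, then the turn, a rotation vector about the world's x, y, z in degrees, then the closure in counts, from 0 (fully open) to 255 (shut). A call has exactly 8 rows; each row shifts and turns the commanded pose from where the row before left it; what a row does not reach is not made up. A row lasts 1/12 s, in which the tool goes at most 41.7 mm and 7.16 degrees, less where a joint would pass 70% of its speed; a pose out of reach is approached as far as the arm can. A call with a gripper value outside its range is refused whole. The fingers move at their own pace and stop on an object; "grip_force" is the grip in N (left out, the last holds). Time passes only in rows, so rows that do not move let the fingers close, or fill a call up. It gives the time, the measured TCP pose, the force, the opening and the grip force at its end, in the units of the state.
- ctrl.get_state(): the state, without advancing time (a new reading comes with each control period).
- ctrl.get_image(name): name is "side" or "top"; returns a dict with "frame" (400x640x3 uint8, red, green, blue), "depth" (400x640 float32, m along the optical axis (not along the pixel's ray), 0 where there is no reading), "fx", "fy", "cx", "cy" (pixels), "position" and "orientation" of the camera in the world. Camera axes: x right, y down, z forward; pixel columns grow to the right and rows downward; lengths in m; the calibration is good to about 2 mm. A picture is of the moment at which its call begins.
- ctrl.close_job(): hands the job in; it is judged then, once.
Trained networks look in a picture, given as the dict that the camera call returned (one of the last four; its "shot" number tells which), for a name from the list of things; names that differ only in an ending like _2 or _b are one class to them, and where a whole thing is asked for, a point or a joint stands for the part that bears it (a point fixed in the world has none). Each returns a list of dicts, best first, with "score" (0 to 1); they miss things now and then, are a little off and sometimes report something else, mostly with a low value. They report only what shows in the picture. A call takes as long as a camera call.
- ctrl.find_in(target, picture): "centre" ([x, y, z] in m, in world coordinates, good to about 4 mm: the middle of the surface that is visible of it).
- ctrl.silhouettes(target, picture): "region" (400x640 bool, what is visible of it).
The state is a dict: "time": time; "joint_positions": joint angles; "qd": joint speeds; "joint_torque": joint torques, N m; "position": TCP position; "tool_rot": TCP orientation; "ft_force": force on the tool from outside, world axes, zero at the start; "torque": the same for the moment, N m; "grip_width": opening from 0.0 (shut) to 1.0 (fully open); "grip_force": force on a finger pad.
Only numpy, scipy, OpenCV 4.12 (cv2) and the standard library are available. Lean on these libraries where they do the work, as an engineer would, in place of code of your own. Each camera call takes 0.05 s, during which the arm holds its last target. There are 200 camera calls.

## Working session

There is one attempt and no reset: what is moved stays moved. The work goes in short steps, Python scripts to look and compute and a tool call to move; the robot and the scene stay as the last step left them, time stands still between calls to the robot, and variables do not carry over. Pictures are saved under pics/ and viewed, at most 10 in all, crops included, and the job is handed in when it is done.

Besides the shell and the picture viewer there is one more tool, called after "Call:" as name(argument=value, ...) on one line, values as JSON. move_arm: Moves the arm, as the interface text tells. Its arguments: {"type":"object","properties":{"increments":{"type":"string"},"grip_force":{"type":"number"}},"required":["increments"]}

```bash
mkdir -p pics
cat > h.py <<'E'
import numpy as np, cv2
from scipy.spatial.transform import Rotation as R
from bench import ctrl
def world(p,u,v,d=None):
    d=p['depth'][int(v),int(u)] if d is None else d
    c=np.array([(u-p['cx'])/p['fx']*d,(v-p['cy'])/p['fy']*d,d])
    return rot(p).apply(c)+p['position']
def rot(p):
    o=np.array(p['orientation'])
    return R.from_matrix(o) if o.shape==(3,3) else (R.from_rotvec(o) if o.size==3 else R.from_quat(o))
def cloud(p,m=None):
    v,u=np.nonzero((p['depth']>0) if m is None else (m&(p['depth']>0)))
    d=p['depth'][v,u]
    c=np.c_[(u-p['cx'])/p['fx']*d,(v-p['cy'])/p['fy']*d,d]
    return rot(p).apply(c)+p['position'],u,v
def save(p,n): cv2.imwrite('pics/'+n,p['frame'][:,:,::-1])
E
python3 - <<'E'
from h import *
s=ctrl.get_state();print(s['time'],s['position'],s['tool_rot'],ctrl.grip_point_offset)
for n in('top','side'):
    p=ctrl.get_image(n);save(p,n+'0.png');print(n,p['position'],p['orientation'],p['fx'])
    for t in('key_pause','key_eject','key_stop','handle','pointer','carrier','rack','loader','timer','bottle_small','petri','tape'):
        print(t,[(np.round(r['centre'],3).tolist(),round(r['score'],2)) for r in ctrl.find_in(t,p)[:2]])
print(ctrl.get_state()['time'])
E
```

```text
0.0 [0.15807993 0.62992651 0.22145747] [-3.85008426e-01 -3.11782059e+00  2.98998344e-03] 0.0187
top [0.2983405  0.03622039 1.36167658] [-2.11182504  2.1393222  -0.18567822] 458.00192098661205
key_pause [([0.445, 0.027, 0.081], 0.46)]
key_eject []
key_stop []
handle [([0.532, -0.024, 0.078], 0.72)]
pointer []
carrier [([0.536, -0.024, 0.077], 0.97)]
rack [([0.531, -0.074, 0.109], 0.59), ([0.493, 0.415, 0.048], 0.17)]
loader [([0.481, 0.056, 0.076], 0.8)]
timer [([0.424, 0.309, 0.016], 0.8), ([0.479, 0.058, 0.076], 0.24)]
bottle_small []
petri [([0.626, -0.308, 0.01], 0.87)]
tape [([0.438, -0.374, 0.044], 0.75)]
side [-0.10297576  1.16781231  0.701948  ] [-0.59369089  2.37730311 -1.5040074 ] 428.3102644787744
key_pause []
key_eject [([0.542, 0.138, 0.076], 0.5)]
key_stop []
handle [([0.579, 0.006, 0.076], 0.45)]
pointer []
carrier [([0.578, 0.006, 0.078], 0.48)]
rack []
loader [([0.541, 0.135, 0.077], 0.88)]
timer [([0.544, 0.136, 0.075], 0.27)]
bottle_small [([0.491, 0.423, 0.038], 0.8)]
petri []
tape [([0.43, -0.343, 0.026], 0.73), ([0.574, 0.006, 0.078], 0.65)]
1.3
```

View pics/top0.png

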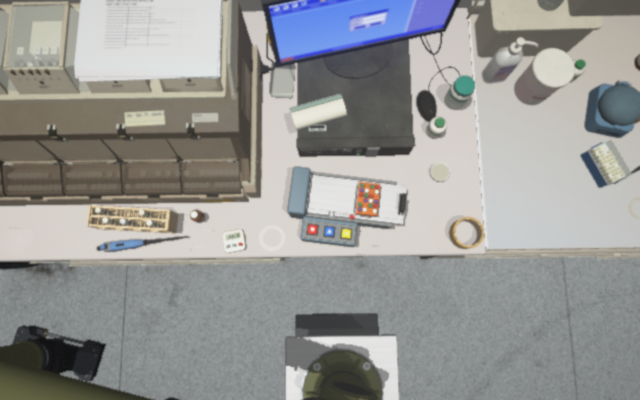

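View pics/side0.png

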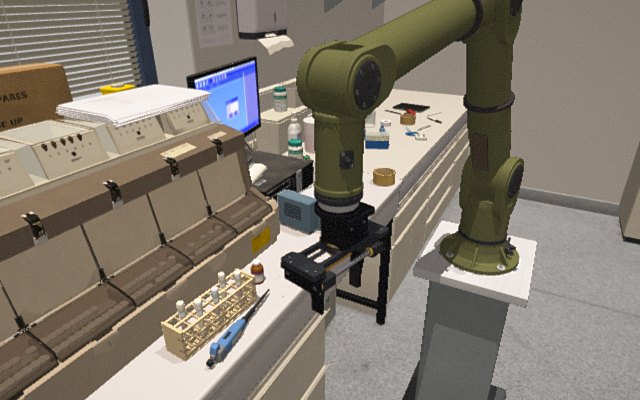

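The top view shows the loader at about (290–408, 168–246). Its front faces right (world -y), with the handle at (402,203). The keys are red (312,229), blue (329,231) and yellow (346,233), and the red pointer is at about (351,216). The side view is blocked by the arm. Next I'll measure by colour and depth.

```bash
cat > m.py <<'E'
from h import *
def measure(name):
    p=ctrl.get_image('top');save(p,name)
    P,u,v=cloud(p);h=cv2.cvtColor(p['frame'],cv2.COLOR_RGB2HSV)[v,u].astype(int)
    box=(u>285)&(u<415)&(v>160)&(v<250)
    H,S,V=h.T
    for n,m in dict(yel=(abs(H-28)<7)&(S>130)&(V>90)&(v>222),blue=(abs(H-112)<10)&(S>150)&(V>90)&(v>222),red=((H<7)|(H>172))&(S>140)&(V>90)&(v>222)&(u<325),ptr=((H<7)|(H>172))&(S>120)&(V>80)&(v>211)&(v<222)&(u>330)).items():
        m=m&box; print(n,m.sum(),P[m].mean(0).round(4) if m.any() else 0,u[m].mean().round(1),v[m].mean().round(1))
    def rect(n,m):
        m=m&box
        r=cv2.minAreaRect((P[m][:,:2]*1000).astype(np.float32)); print(n,m.sum(),np.round(r[0],1),np.round(r[1],1),round(r[2],2),'z',np.median(P[m][:,2]).round(4))
    z=P[:,2]
    rect('loader all',(z>.05)&(z<.13)); rect('bed',(z>.068)&(z<.1)&(P[:,0]>.5)); rect('panel',(z>.055)&(z<.09)&(P[:,0]<.48))
    rect('housing',(z>.105)&(z<.12)&(u<310)); rect('handle',(z>.1)&(z<.13)&(u>385))
    c=p['frame'][160:255,280:420];cv2.imwrite('pics/c_'+name,cv2.resize(c,None,fx=5.5,fy=5.5,interpolation=cv2.INTER_CUBIC)[:,:,::-1])
    return p
if __name__=='__main__': measure('top1.png')
E
python3 m.py
```

```text
yel 59 [ 0.4371 -0.0178  0.0777] 346.0 233.2
blue 21 [0.4455 0.0295 0.0803] 329.1 230.3
red 49 [0.4498 0.077  0.0789] 312.2 229.1
ptr 10 [ 0.4841 -0.0348  0.0828] 351.7 216.3
loader all 6596 [506.4 -18.6] [327.2 199.1] 81.97 z 0.0787
bed 2634 [542.6 -48.8] [277.6 118.6] 82.58 z 0.0783
panel 1616 [442.5 -33.6] [292.2  75.1] 89.97 z 0.0683
housing 828 [557.9 113.8] [ 50.6 134. ] 81.81 z 0.1141
handle 96 [ 517.8 -174.9] [12.6 48.9] 81.78 z 0.1211
```

View pics/c_top1.png

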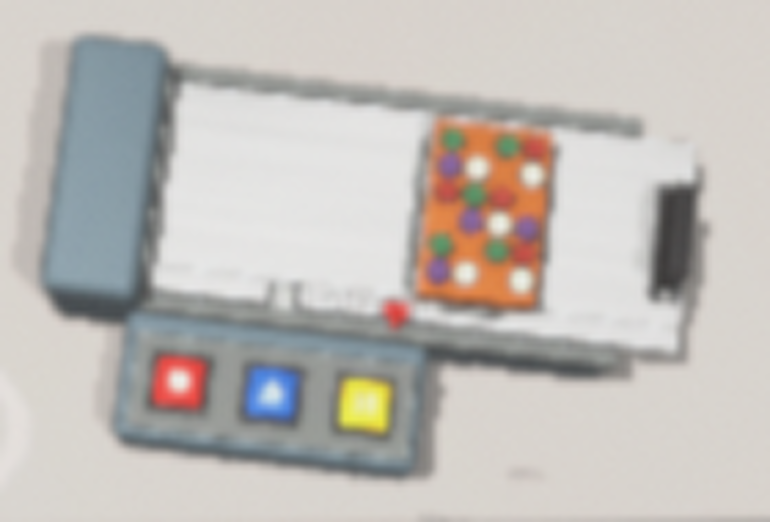

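The crop shows the whole loader, with the keys, red pointer (395,315 in the crop) and handle (675,240) as expected. The loader x axis is at about 82° in the world, with its origin at about (538, -28) mm. That puts yellow at about (439,-17) mm and blue at about (445,31) mm. I'll go above the keys with the fingers shut.

Call:
move_arm(increments="28 -26 -5 0 0 0.8 255;28 -26 -5 0 0 0.8 255;28 -26 -5 0 0 0.8 255;28 -26 -5 0 0 0.8 255;28 -26 -5 0 0 0.8 255;28 -26 -5 0 0 0.8 255;28 -26 -5 0 0 0.8 255;28 -26 -5 0 0 0.8 255", grip_force=20)

```text
time: 2.02
position: [0.3834, 0.4211, 0.1827]
tool_rot: [0.209, 3.134, 0.001]
ft_force: [1.4, 1.1, 0.2]
grip_width: 0.479
grip_force: 0.0
```

Call:
move_arm(increments="8 -38 0 0 0 0 255;8 -38 0 0 0 0 255;8 -38 0 0 0 0 255;8 -38 0 0 0 0 255;8 -38 0 0 0 0 255;8 -38 0 0 0 0 255;8 -38 0 0 0 0 255;4 -38 0 0 0 0 255")

```text
time: 2.68
position: [0.4428, 0.1165, 0.183]
tool_rot: [0.211, 3.133, 0.001]
ft_force: [1.7, -0.2, 0.2]
grip_width: 0.011
grip_force: 0.0
```

Call:
move_arm(increments="0 -32 0 0 0 0 255;0 -32 0 0 0 0 255;0 -32 -10 0 0 0 255;0 -30 -15 0 0 0 255;0 -10 -15 0 0 0 255;0 0 -10 0 0 0 255;0 0 0 0 0 0 255;0 0 0 0 0 0 255")

```text
time: 3.35
position: [0.442, -0.0162, 0.1325]
tool_rot: [-0.208, -3.134, -0.0]
ft_force: [0.5, 0.2, 0.1]
grip_width: 0.007
grip_force: 0.0
```

Run:
```python
from h import *
s=ctrl.get_state();print(s['time'],s['position'],R.from_rotvec(s['tool_rot']).as_matrix().round(3).tolist(),s['ft_force'],s['grip_width'])
p=ctrl.get_image('side');save(p,'side1.png')
c=p['frame'][130:280,230:430];cv2.imwrite('pics/c_side1.png',cv2.resize(c,None,fx=4,fy=4,interpolation=cv2.INTER_CUBIC)[:,:,::-1])
```

```text
3.35 [ 0.4420256  -0.01620989  0.13247783] [[-0.991, 0.132, -0.001], [0.132, 0.991, 0.0], [0.001, 0.0, -1.0]] [0.46095356 0.19668657 0.14051957] 0.006904422756121051
```

View pics/c_side1.png

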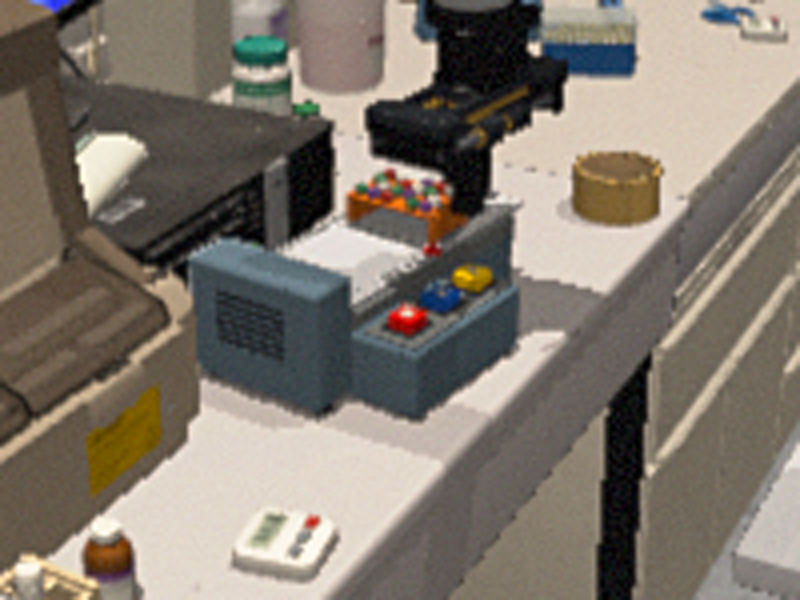

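The side view shows the shut fingers hanging above and behind the yellow key (crop 470,275), clear of the rack. The measured TCP matches the key, so I'll press yellow.

Call:
move_arm(increments="-2 0 -20 0 0 0 255;0 0 -20 0 0 0 255;0 0 -8 0 0 0 255;0 0 -5 0 0 0 255;0 0 -5 0 0 0 255;0 0 -4 0 0 0 255;0 0 0 0 0 0 255;0 0 0 0 0 0 255")

```text
time: 4.07
position: [0.4406, -0.0167, 0.0715]
tool_rot: [0.21, 3.134, 0.002]
ft_force: [-2.9, 1.0, 4.9]
grip_width: 0.006
grip_force: 2.4
```

Call:
move_arm(increments="0 0 -2 0 0 0 255;0 0 0 0 0 0 255;0 0 0 0 0 0 255;0 0 0 0 0 0 255;0 0 0 0 0 0 255;0 0 20 0 0 0 255;0 0 20 0 0 0 255;0 0 0 0 0 0 255")

```text
time: 4.73
position: [0.4437, -0.0173, 0.1127]
tool_rot: [0.21, 3.127, 0.003]
ft_force: [0.5, -0.4, -0.2]
grip_width: 0.005
grip_force: 0.0
```

Call:
move_arm(increments="3 24 0 0 0 0 255;3 24 0 0 0 0 255;0 0 -10 0 0 0 255;0 0 -16 0 0 0 255;0 0 -6 0 0 0 255;0 0 -4 0 0 0 255;0 0 -4 0 0 0 255;0 0 -2 0 0 0 255")

```text
time: 5.4
position: [0.4462, 0.031, 0.07]
tool_rot: [-0.211, -3.132, -0.003]
ft_force: [-16.0, -0.8, 44.4]
grip_width: 0.004
grip_force: 22.6
```

Call:
move_arm(increments="0 0 0 0 0 0 255;0 0 0 0 0 0 255;0 0 0 0 0 0 255;0 0 0 0 0 0 255;0 0 0 0 0 0 255;0 0 0 0 0 0 255;0 0 0 0 0 0 255;0 0 0 0 0 0 255")

```text
time: 6.07
position: [0.4462, 0.031, 0.0704]
tool_rot: [-0.211, -3.133, -0.004]
ft_force: [-13.2, 0.9, 33.1]
grip_width: 0.006
grip_force: 16.5
```

Call:
move_arm(increments="0 0 37 0 0 0 255;0 0 37 0 0 0 255;0 0 37 0 0 0 130;12 -34 0 0 0 0 130;12 -34 0 0 0 0 130;12 -34 0 0 0 0 130;12 -34 0 0 0 0 130;12 -34 0 0 0 0 130")

```text
time: 6.73
position: [0.5065, -0.1418, 0.1781]
tool_rot: [0.211, 3.133, 0.0]
ft_force: [1.7, 0.5, 1.1]
grip_width: 0.377
grip_force: 0.0
```

Call:
move_arm(increments="12 -36 0 0 0 0 130;0 0 0 0 0 0 130;0 0 0 0 0 0 130;0 0 0 0 0 0 130;0 0 0 0 0 0 130;0 0 0 0 0 0 130;0 0 0 0 0 0 130;0 0 0 0 0 0 130")

```text
time: 7.4
position: [0.5183, -0.1745, 0.1777]
tool_rot: [0.208, 3.134, 0.001]
ft_force: [0.3, -0.1, 0.2]
grip_width: 0.495
grip_force: 0.0
```

Run:
```python
from h import *
p=ctrl.get_image('side')
c=p['frame'][130:280,230:430];cv2.imwrite('pics/c_side2.png',cv2.resize(c,None,fx=4,fy=4,interpolation=cv2.INTER_CUBIC)[:,:,::-1])
```

```text
(no output)
```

View pics/c_side2.png

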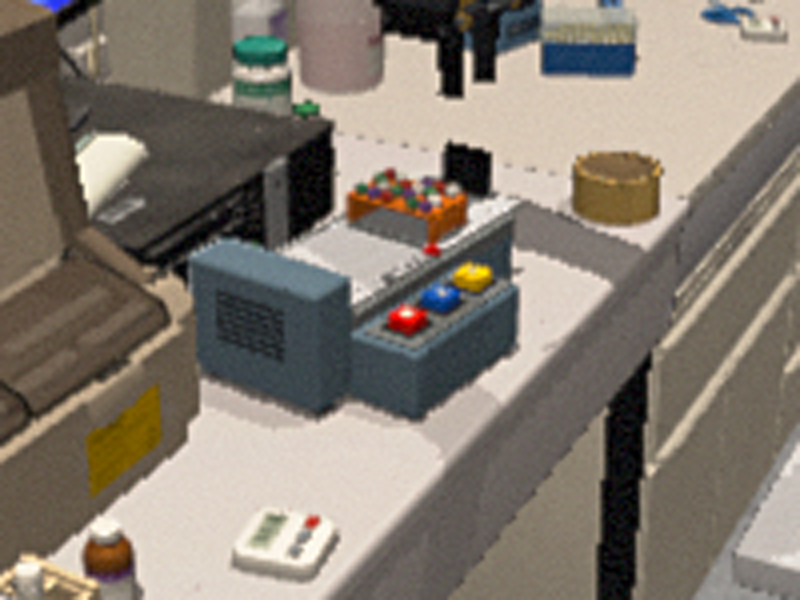

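The open fingers (450–490, 70) are right above the handle (467,165). All keys are up again and the bystanders haven't moved. I'll go down and grip.

Call:
move_arm(increments="0 0 -28 0 0 0 130;0 0 -28 0 0 0 130;0 0 -22 0 0 0 130;0 0 -11 0 0 0 130;0 0 0 0 0 0 130;0 0 0 0 0 0 255;0 0 0 0 0 0 255;0 0 0 0 0 0 255", grip_force=40)

```text
time: 8.12
position: [0.5194, -0.1759, 0.0902]
tool_rot: [0.21, 3.132, -0.0]
ft_force: [0.2, 0.0, -0.6]
grip_width: 0.343
grip_force: 0.0
```

Call:
move_arm(increments="0 0 0 0 0 0 255;0 0 0 0 0 0 255;0 0 0 0 0 0 255;0 0 0 0 0 0 255;0 0 0 0 0 0 255;0 0 0 0 0 0 255;0 0 0 0 0 0 255;0 0 0 0 0 0 255")

```text
time: 8.78
position: [0.5187, -0.176, 0.0893]
tool_rot: [0.211, 3.133, -0.0]
ft_force: [-2.0, -1.9, 5.8]
grip_width: 0.136
grip_force: 40.0
```

Call:
move_arm(increments="-0.3 -2 0 0 0 0 255;-0.3 -2 0 0 0 0 255;-0.3 -2 0 0 0 0 255;-0.3 -2 0 0 0 0 255;-0.3 -2 0 0 0 0 255;-0.3 -2 0 0 0 0 255;0 0 0 0 0 0 255;0 0 0 0 0 0 255")

```text
time: 9.45
position: [0.5179, -0.1847, 0.0892]
tool_rot: [0.207, 3.133, 0.006]
ft_force: [1.5, 5.8, 5.6]
grip_width: 0.135
grip_force: 40.0
```

Call:
move_arm(increments="-0.5 -3.5 0 0 0 0 255;-0.5 -3.5 0 0 0 0 255;-0.5 -3.5 0 0 0 0 255;-0.5 -3.5 0 0 0 0 255;-0.5 -3.5 0 0 0 0 255;-0.5 -3.5 0 0 0 0 255;0 0 0 0 0 0 255;0 0 0 0 0 0 255")

```text
time: 10.12
position: [0.5145, -0.2064, 0.089]
tool_rot: [0.209, 3.133, 0.005]
ft_force: [1.3, 4.9, 5.8]
grip_width: 0.136
grip_force: 40.0
```

Call:
move_arm(increments="-1.1 -8 0 0 0 0 255;-1.1 -8 0 0 0 0 255;-1.1 -8 0 0 0 0 255;-1.1 -8 0 0 0 0 255;-1.1 -8 0 0 0 0 255;-1.1 -8 0 0 0 0 255;-1.1 -8 0 0 0 0 255;-1 -7 0 0 0 0 255")

```text
time: 10.78
position: [0.5044, -0.2721, 0.0884]
tool_rot: [-0.211, -3.134, -0.001]
ft_force: [0.7, 4.1, 1.6]
grip_width: 0.132
grip_force: 40.1
```

Run:
```python
from h import *
s=ctrl.get_state();print(s['time'],s['position'],s['tool_rot'],s['ft_force'])
for n in('top','side'):
    p=ctrl.get_image(n);f=p['frame'];P,u,v=cloud(p);h=cv2.cvtColor(f,cv2.COLOR_RGB2HSV)[v,u].astype(int);H,S,V=h.T
    d=P-[.5382,-.0276,0];lx=d@[.139,.990,0];ly=d@[-.990,.139,0]
    m=((H<7)|(H>172))&(S>120)&(V>80)&(abs(ly-.054)<.012)&(lx<0)&(lx>-.17)&(P[:,2]>.07)&(P[:,2]<.095)
    print(n,m.sum(),P[m].mean(0).round(4) if m.any() else 0,lx[m].mean(),lx[m].min(),lx[m].max(),ly[m].mean(),u[m].mean(),v[m].mean())
    r=(abs(abs(ly)-.058)<.012)&(P[:,2]>.06)&(P[:,2]<.082)&(lx<-.06)
    for sgn in(1,-1):print('rail end',np.percentile(lx[r&(ly*sgn>0)],[0,1,3]).round(4) if (r&(ly*sgn>0)).any() else 0)
    if n=='top':a=f[165:255,340:440]
    else:a=f[170:250,290:390]
    cv2.imwrite(f'pics/c_{n}3.png',cv2.resize(a,None,fx=6,fy=6,interpolation=cv2.INTER_CUBIC)[:,:,::-1])
```

```text
10.7833 [ 0.50436981 -0.27206382  0.0883941 ] [-2.10754327e-01 -3.13407956e+00 -7.23559133e-04] [0.66164167 4.14088007 1.62392132]
top 10 [ 0.4689 -0.1286  0.0851] -0.10964660380187159 -0.11455175447188795 -0.1056096921399867 0.054525946350566915 385.3 221.1
rail end [-0.2214 -0.2197 -0.2144]
rail end [-0.1677 -0.1629 -0.1562]
side 10 [ 0.4695 -0.1321  0.0839] -0.11302123135863602 -0.13303023645813186 -0.10399356668973583 0.05344178899002029 353.3 182.4
rail end [-2.2681 -2.2541 -2.2434]
rail end [-0.2442 -0.2077 -0.1349]
```

View pics/c_top3.png

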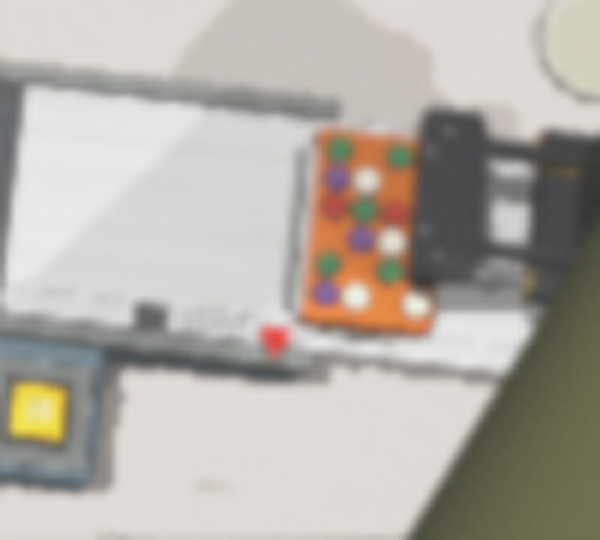

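View pics/c_side3.png

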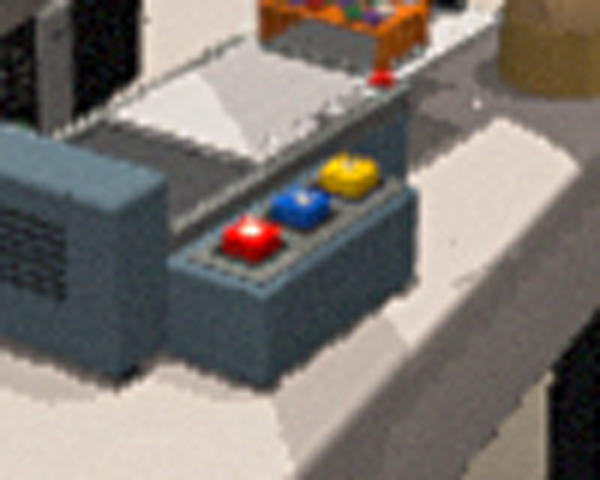

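The top crop shows the pointer at (274,342) just short of the rail end (325,372). The rack is seated and the board is straight. The side crop shows the same, with the red key up. I'll measure the remaining distance to sub-pixel level, with no more pictures.

Run:
```python
from h import *
p=ctrl.get_image('top');q=cv2.imread('pics/top1.png')[:,:,::-1]
def inter(u,v,z):
    d=rot(p).apply(np.array([(u-p['cx'])/p['fx'],(v-p['cy'])/p['fy'],1.]));o=np.array(p['position']);w=o+d*(z-o[2])/d[2]
    w=w-[.5382,-.0276,0];return np.round([w@[.139,.990,0]*1000,w@[-.990,.139,0]*1000],1)
for n,f,(u0,v0) in(('before',q,(351,216)),('now',p['frame'],(385,221))):
    a=f[v0-6:v0+7,u0-6:u0+7].astype(float);w=np.clip(a[:,:,0]-np.maximum(a[:,:,1],a[:,:,2])-30,0,None)
    V,U=np.mgrid[v0-6:v0+7,u0-6:u0+7]
    print(n,inter((w*U).sum()/w.sum(),(w*V).sum()/w.sum(),.082))
print('rail ends',inter(394.5,227.3,.076),inter(396.4,182.7,.076))
# board outer end before: profile along axis at ly=+-45
g=cv2.cvtColor(q,cv2.COLOR_RGB2GRAY).astype(np.float32)
def px(lx,ly,z):
    w=np.array([.5382,-.0276,z])+lx*np.array([.139,.99,0])+ly*np.array([-.99,.139,0])
    c=rot(p).inv().apply(w-p['position']);return c[0]/c[2]*p['fx']+p['cx'],c[1]/c[2]*p['fy']+p['cy']
for ly,z,x0 in((.045,.078,-.159),(-.045,.078,-.159),(.0595,.076,-.13),(-.0595,.076,-.13)):
    print(ly,[int(cv2.getRectSubPix(g,(1,1),px(x0+k*.002,ly,z))[0,0]) for k in range(-6,7)])
s=ctrl.get_state();print(s['time'],s['position'])
```

```text
before [-16.9  49.6]
now [-113.6   52.7]
rail ends [-138.2   67.4] [-130.7  -61.4]
0.045 [212, 209, 200, 185, 162, 165, 183, 211, 216, 220, 222, 223, 224]
-0.045 [212, 211, 206, 200, 190, 191, 200, 215, 218, 220, 220, 220, 221]
0.0595 [157, 159, 154, 143, 137, 134, 134, 139, 144, 147, 148, 149, 148]
-0.0595 [212, 213, 212, 211, 204, 190, 167, 154, 147, 147, 149, 152, 154]
10.9333 [ 0.50383844 -0.27410545  0.08874184]
```

Call:
move_arm(increments="-0.5 -3.3 0.1 0 0 0 255;-0.5 -3.3 0.1 0 0 0 255;-0.5 -3.3 0.1 0 0 0 255;-0.4 -3.2 0 0 0 0 255;-0.4 -3.2 0 0 0 0 255;0 0 0 0 0 0 255;0 0 0 0 0 0 255;0 0 0 0 0 0 255")

```text
time: 11.6
position: [0.502, -0.2888, 0.0889]
tool_rot: [-0.211, -3.134, 0.002]
ft_force: [0.4, 0.2, -0.1]
grip_width: 0.134
grip_force: 40.0
```

Run:
```python
from h import *
for n,(u0,v0) in(('top',(391,222)),('side',(356,178))):
    p=ctrl.get_image(n)
    V,U=np.mgrid[v0-10:v0+11,u0-10:u0+11];a=p['frame'][V,U].astype(float);w=np.clip(a[:,:,0]-np.maximum(a[:,:,1],a[:,:,2])-30,0,None)
    w[(a[:,:,1]>a[:,:,2]*1.5)&(a[:,:,1]>70)]=0
    u,v=(w*U).sum()/w.sum(),(w*V).sum()/w.sum()
    d=rot(p).apply(np.array([(u-p['cx'])/p['fx'],(v-p['cy'])/p['fy'],1.]));o=np.array(p['position']);x=o+d*(.081-o[2])/d[2]-[.5382,-.0276,0]
    print(n,u,v,w.sum(),x@[.139,.99,0]*1000+130,x@[-.99,.139,0]*1000)
    if n=='top':
        P,uu,vv=cloud(p);D=P-[.5382,-.0276,0];lx=D@[.139,.99,0];ly=D@[-.99,.139,0]
        for b in(-.05,-.02,.01):
            m=(abs(lx-b)<.015)&(abs(ly)<.035);print('board z',b,np.median(P[m,2]).round(4))
        m=(P[:,2]>.108)&(P[:,2]<.12)&(abs(lx+.19)<.035)&(abs(ly)<.05);print('rack',lx[m].mean(),ly[m].mean(),m.sum())
    else:
        c=p['frame'][155:230,290:390];cv2.imwrite('pics/c_side4.png',cv2.resize(c,None,fx=7,fy=7,interpolation=cv2.INTER_CUBIC)[:,:,::-1])
s=ctrl.get_state();print(s['time'],s['position'],s['tool_rot'],s['ft_force'],s['grip_force'])
```

```text
top 393.7857471264368 219.78022988505748 2175.0 -3.40971248829581 47.16562773241308
board z -0.05 0.0784
board z -0.02 0.0788
board z 0.01 0.0715
rack -0.16979264600632368 0.00404349519676951 252
side 357.12048665620097 176.048273155416 2548.0 -47.33635551953873 29.61511362904365
11.7 [ 0.50201997 -0.28879324  0.08897411] [-2.11253872e-01 -3.13439629e+00  2.05547990e-03] [ 0.46013383  0.9854048  -0.19208426] 40.020572785288095
```

View pics/c_side4.png

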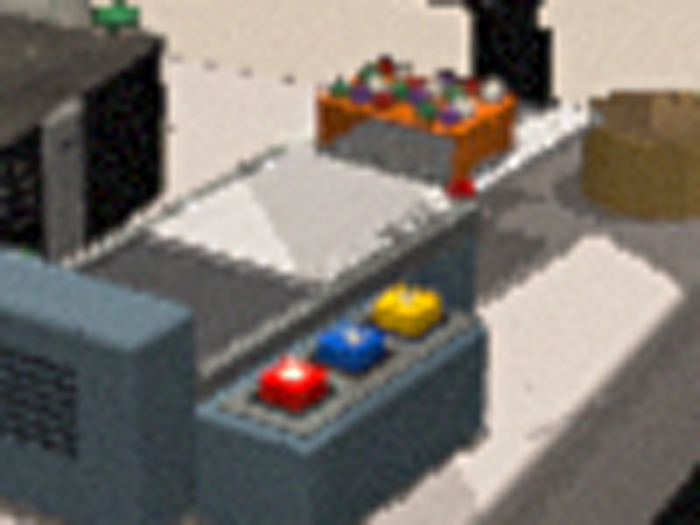

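The side crop shows the pointer at (461,187) near the rail end (475,210), with the board flat and the rack seated. The rack's orange colour skewed the centroid windows, so I'll recompute with tight ones.

Run:
```python
from h import *
for n in('top','side'):
    p=ctrl.get_image(n);f=p['frame'].astype(float);o=np.array(p['position'])
    V,U=np.mgrid[165:235,335:405];d=rot(p).apply(np.c_[((U-p['cx'])/p['fx']).ravel(),((V-p['cy'])/p['fy']).ravel(),np.ones(U.size)])
    X=o+d*((.081-o[2])/d[:,2])[:,None]-[.5382,-.0276,0];lx=X@[.139,.99,0]*1000+130;ly=X@[-.99,.139,0]*1000
    a=f[V,U].reshape(-1,3);w=np.clip(a[:,0]-np.maximum(a[:,1],a[:,2])-40,0,None);w[(a[:,1]>a[:,2]+25)]=0
    w[(ly<46)|(ly>66)|(abs(lx)>20)]=0
    i=w>0;print(n,i.sum(),(w*lx).sum()/w.sum(),(w*ly).sum()/w.sum(),lx[i].round(1),ly[i].round(0))
s=ctrl.get_state();print(s['time'],s['position'])
```

```text
top 23 1.793317399263721 53.73767915263718 [ 7.1  4.3  1.5 -1.3 -4.1  9.6  6.8  4.   1.2 -1.6 -4.4  6.5  3.7  0.9
 -1.8 -4.6  6.2  3.4  0.7 -2.1  3.2  0.4 -2.4] [49. 49. 48. 48. 48. 52. 52. 52. 51. 51. 51. 55. 54. 54. 54. 53. 58. 57.
 57. 57. 60. 60. 59.]
side 8 -1.165138369186208 52.8020499708426 [-15.2  -3.1  -5.2  -7.3   6.7   4.6   2.5   0.4] [49. 48. 51. 54. 50. 53. 56. 59.]
11.8 [ 0.50203438 -0.28880708  0.08901596]
```

```bash
python3 -c "
from bench import ctrl
print(ctrl.close_job())"
```

```text
the job is handed in; nothing more can be done
None
```

I handed the job in with both keys pressed in order and the board drawn out and still held by its handle. By camera, the pointer was within about 2 mm of the front edge, the board level and the rack in its nest; the judge's result wasn't reported back.

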